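Hang the hooked glass carrier on the wash-line rail

TASK

Two carriers with cast-glass scrolls stand on the bench. Pick up the one with a hook at its top, lift the hook over the upright lip of the rail and lower it gently, anywhere along the rail, until it is fully down on the lip with its tooth behind it; only then let go, so that it hangs by itself. Leave the other carrier, the one without a hook, standing where it is.

Things in the scene. Friction and masses are not known exactly. Their poses are not given: they have to be found in the camera images.
- hanger: Hooked carrier, loose, 190 tall (mm), about 0.25-0.5 kg. Origin: underside, straight below its grip and roughly its centre of mass; z up, hook points to -x. Grip: black block x -14..14, y -8..8, z 148..190, free on both y sides: pinch along y from above. Under it panel and shank x -18..-12 (60 wide, 16 above z 100); foot x -18..24, 70 wide, 8 high; glass scroll on the panel's +x side.
- stand: The other carrier, to be left alone: same origin, axes, foot, panel, scroll, grip and height (190 mm), but its top bar ends at the shank (x -18 mm): no hook, no tooth. Either carrier may stand to the left or to the right.
- hook_mouth (a point): Middle of the hook's mouth at the underside of the bar, at x -31, y 0, z 140 mm of hanger, same axes; it comes onto the lip. The bar (16 wide, z 140..148) runs from below the grip to x -50; there a tooth 6 thick, 16 wide, points down 25 mm, to z 115. The mouth between tooth and shank is 26 mm wide in x, open below; 10 mm of play each way on the lip. Let go, it leans some degrees.
- lip_mid (a point): Mid top edge of the fixed rail's lip, 175 mm over the bench; y along the rail, z up, x across, away from the robot. The lip tops an upright steel plate 6 mm thick, 260 long, 80 deep. On its -x side a channel 48 mm wide for the tooth, rollers 36 mm below the lip, back wall 25 mm lower than the lip; two posts below. Hung, the carrier has axes parallel to these, shank and panel on the +x side.

How it is judged:
By the outcome, as a careful person would: the job done as asked, in the order asked, and still so for the second after the job is handed in, with the robot touching nothing.
It also fails if it takes over 40 s, if anything falls off the work surface, if the arm or the gripper's body presses on something with over 40 N, if the wrist force passes 120 N, or if a joint passes its speed limit or range.

ROBOT

A 7-joint arm with a two-finger parallel gripper is mounted at the origin on the work surface. World frame = base frame: x ahead of the robot, y to its left, z up, the work surface at z = 0. Lengths are in m, angles in rad, forces in N, time in s.
With the tool pointing down it reaches from about 0.4 to 0.9 m from the base axis. Payload 5.6 kg.
Tool frame: the origin (TCP) lies midway between the tips of the shut fingers; the grasp point (between the pads) lies 19 mm behind it; y points along the fingers, z is the direction in which the jaws open and shut, and the axes are right-handed (so a half turn about y gives the same grasp; the last joint's range is limited). The gripper opens to 92 mm and grips with 3 to 60 N. Pads are 20 mm wide; open, the fingers measure 128 mm over their backs; the gripper's body (75 mm by 189 mm) begins 69 mm behind the grasp point.
Start: joints at [-1.265, 0.468, -0.012, 1.603, 0.006, 1.071, -0.056], TCP at [0.222, 0.611, 0.215] pointing down, gripper open.
Joint ranges: [-2.53, 2.53], [-0.31, 2.02], [-1.57, 1.55], [0.28, 2.44], [-1.29, 4.43], [0.15, 1.84], [-2.92, 2.92]. Speed limits (rad/s): [2.57, 2.57, 3.14, 3.14, 3.14, 3.14, 3.14].

INTERFACE

Orientations are given as a 3x3 rotation matrix whose columns are the frame's x, y, z axes.
In Python, from station import env, effector, solver, viewer, workorder, search_frame, tip_of gives the robot as it stands. Calls block until the motion is done:
- env.reach(position, orientation): joint-space move of the TCP to a pose.
- env.movel(position, frame=None, rate=0.15): straight line of the TCP; frame=None keeps the orientation; rate is the mean speed in m/s.
- env.goto_joints(angles): joint-space move.
- effector.release() and effector.grasp(squeeze=None): open the fingers fully, or close them until they stop; squeeze is the grip in N (None keeps the last).
- env.pause(seconds).
- solver.inverse_kinematics(position, orientation): joint angles nearest the present ones, or None.
- env.sense(): the state.
- viewer.read_camera(name): name is "side" or "top"; returns (picture, depth): 400x640x3 uint8, red, green, blue; 400x640 float32, m along the optical axis (not along the pixel's ray), 0 where there is no reading.
- viewer.camera_info(name): a dict with "intrinsics" (3x3 intrinsics, pixels), "eye" and "rotation" of the camera in the world. Camera axes: x right, y up, looking along -z (the intrinsics and any distortion apply to the point x, -y, -z); pixel columns grow to the right and rows downward; lengths in m; the calibration is good to about 2 mm. A picture is of the moment at which its call begins. camera_info takes no time and is no camera call.
A pose or a line that the arm cannot do raises env.PlanningError and nothing moves.
- workorder.finish_job(): hands the job in, once; it reports no verdict.
Trained networks look in the newest picture that a camera, given by its name, has taken for a name from the list of things; names that differ only in an ending like _2 or _b are one class to them, and where a whole thing is asked for, a point or a joint stands for the part that bears it (a point fixed in the world has none). Each returns a list of dicts, best first, with "score" (0 to 1); they miss things now and then, are a little off and sometimes report something else, mostly with a low value. They report only what shows in the picture. A call takes as long as a camera call.
- search_frame(camera, name): "at" ([x, y, z] in m, in world coordinates, good to about 4 mm: the middle of the surface that is visible of it).
- tip_of(camera, name): "at" ([x, y, z] in m, in world coordinates, good to about 4 mm: a listed point, or the origin of a listed thing).
The state is a dict: "t": time; "joint_positions": joint angles; "joint_velocities": joint speeds; "tau": joint torques, N m; "ee_pos": TCP position; "tcp_rot": TCP orientation; "wrist_force": force on the tool from outside, world axes, zero at the start; "moment": the same for the moment, N m; "gripper_width": finger opening in m.
Only numpy, scipy, OpenCV 4.12 (cv2) and the standard library are available. Lean on these libraries where they do the work, as an engineer would, in place of code of your own. Each camera call takes 0.05 s, during which the arm holds its last target.

## Working session

There is one attempt and no reset: what is moved stays moved. The work goes in short steps, each a Python script; the robot and the scene stay as the last script left them, time stands still between calls to the robot, and variables do not carry over. Pictures are saved under pics/ and viewed, and the job is handed in when it is done.

```bash
mkdir -p pics
cat > h.py <<'E'
import numpy as np, cv2
from station import env, effector, solver, viewer, workorder, search_frame, tip_of
def snap(cam,fn):
    p,d=viewer.read_camera(cam); cv2.imwrite('pics/'+fn,p[:,:,::-1]); np.save('pics/'+fn[:-4]+'_d.npy',d); return p,d
def world(cam,d):
    i=viewer.camera_info(cam);K=np.array(i['intrinsics']);v,u=np.mgrid[:d.shape[0],:d.shape[1]].astype(float)
    P=np.stack([(u-K[0,2])/K[0,0]*d,-(v-K[1,2])/K[1,1]*d,-d],-1)
    W=P@np.array(i['rotation']).T+np.array(i['eye']); W[d<=0]=np.nan; return W
E
python3 - <<'E'
from h import *
for c in('side','top'):
    snap(c,c+'0.png'); i=viewer.camera_info(c); print(c,i)
    for n in('hanger','stand','hook_mouth','lip_mid'):
        if n!='lip_mid':print(n,'sf',search_frame(c,n))
        else:
            try: print(n,'sf',search_frame(c,n))
            except Exception as e: print(e)
        print(n,'tip',tip_of(c,n))
s=env.sense();print(s['t'],s['ee_pos'],s['tcp_rot'],s['wrist_force'],s['gripper_width'])
E
```

```text
side {'intrinsics': array([[458.90968563,   0.        , 324.25695311],
       [  0.        , 458.90968563, 192.71088588],
       [  0.        ,   0.        ,   1.        ]]), 'eye': array([ 0.51086434, -0.62459664,  0.6284333 ]), 'rotation': array([[ 0.99779689,  0.02305394, -0.06220839],
       [-0.0633338 ,  0.61019804, -0.78971335],
       [ 0.01975344,  0.79191342,  0.6103138 ]])}
hanger sf [{'at': [0.665, -0.2089, 0.0947], 'score': 0.66}]
hanger tip [{'at': [0.6757, -0.1999, -0.0024], 'score': 0.89}]
stand sf [{'at': [0.6576, 0.1732, 0.0726], 'score': 0.73}]
stand tip [{'at': [0.6621, 0.1801, -0.0028], 'score': 0.95}]
hook_mouth sf [{'at': [0.6639, -0.2097, 0.0963], 'score': 0.98}]
hook_mouth tip [{'at': [0.6449, -0.207, 0.1418], 'score': 0.76}, {'at': [0.4545, -0.0051, 0.1722], 'score': 0.37}]
lip_mid sf [{'at': [0.4249, -0.061, 0.1332], 'score': 0.65}, {'at': [0.6624, -0.207, 0.0982], 'score': 0.59}]
lip_mid tip [{'at': [0.4552, -0.0049, 0.1751], 'score': 0.55}]
top {'intrinsics': array([[370.60067245,   0.        , 314.79430391],
       [  0.        , 370.60067245, 198.371374
[... 367 characters left out ...]
0.0012], 'score': 0.98}]
stand sf [{'at': [0.6437, 0.1776, 0.0893], 'score': 0.93}]
stand tip [{'at': [0.6608, 0.1794, 0.0006], 'score': 0.74}]
hook_mouth sf [{'at': [0.6654, -0.193, 0.1011], 'score': 0.84}]
hook_mouth tip [{'at': [0.6478, -0.2071, 0.1434], 'score': 0.81}]
lip_mid sf [{'at': [0.4339, -0.0012, 0.1347], 'score': 0.87}]
lip_mid tip [{'at': [0.4554, -0.0022, 0.1747], 'score': 0.93}, {'at': [0.6803, -0.1993, -0.0025], 'score': 0.29}]
0.9 [0.22220551 0.6108552  0.21459141] [[ 9.39750071e-01  5.30978755e-05  3.41862255e-01]
 [-3.41862256e-01  1.68228723e-05  9.39750072e-01]
 [ 4.41476273e-05 -9.99999998e-01  3.39614550e-05]] [-0.05579629 -0.97304442 -1.47978805] 0.09190843587513312
```

View pics/side0.png

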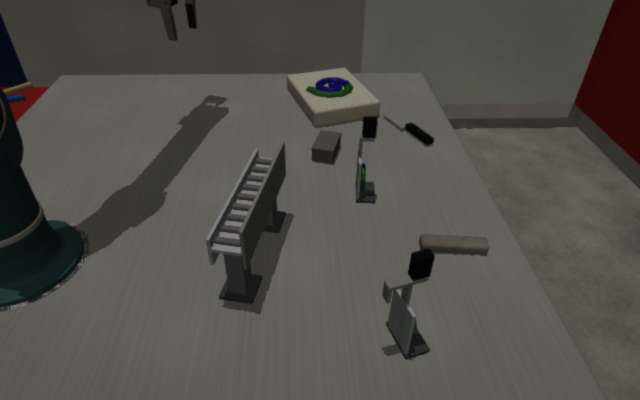

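View pics/top0.png

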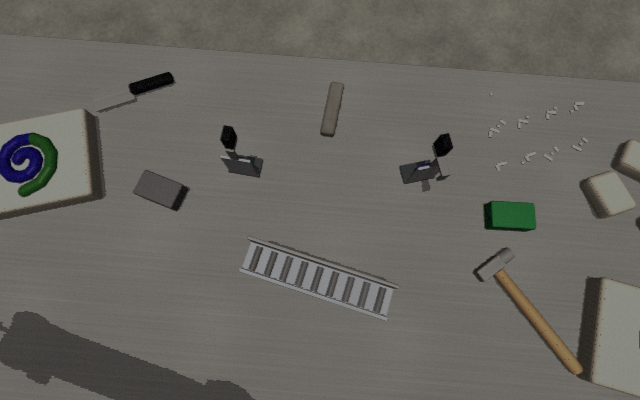

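Run:
```python
from h import *
import cv2
for c in('top','side'):
    d=np.load(f'pics/{c}0_d.npy'); W=world(c,d); P=W.reshape(-1,3)
    for nm,x0,x1,y0,y1,z0,z1 in [('grip',.6,.75,-.26,-.14,.182,.2),('bar',.6,.75,-.26,-.14,.141,.155),('standgrip',.6,.75,.1,.26,.182,.2),('lip',.35,.55,-.25,.25,.168,.182),('backwall',.3,.5,-.25,.25,.142,.158)]:
        m=(P[:,0]>x0)&(P[:,0]<x1)&(P[:,1]>y0)&(P[:,1]<y1)&(P[:,2]>z0)&(P[:,2]<z1)
        Q=P[m]
        if len(Q)<4: print(c,nm,len(Q));continue
        print(c,nm,len(Q),np.round(Q.mean(0),4),np.round(Q.min(0),4),np.round(Q.max(0),4),cv2.minAreaRect(Q[:,:2].astype(np.float32)*1000))
```

```text
top grip 173 [ 0.6771 -0.1977  0.1893] [ 0.6633 -0.2089  0.1821] [ 0.6935 -0.1875  0.1931] ((677.862060546875, -198.54019165039062), (27.91995620727539, 16.851844787597656), 16.258317947387695)
top bar 242 [ 0.6521 -0.2042  0.1478] [ 0.6283 -0.2187  0.1415] [ 0.688  -0.1876  0.1545] ((660.1819458007812, -203.7945556640625), (62.45606994628906, 16.495269775390625), 16.53190040588379)
top standgrip 170 [0.6598 0.1788 0.1893] [0.6463 0.1706 0.1821] [0.6748 0.1885 0.1926] ((661.0363159179688, 179.44346618652344), (16.94554901123047, 28.339197158813477), 81.63582611083984)
top lip 622 [ 0.4577 -0.0042  0.1748] [ 0.4262 -0.1288  0.168 ] [0.4899 0.1238 0.1786] ((458.36260986328125, -2.4058456420898438), (259.1967468261719, 6.145775318145752), 76.63569641113281)
top backwall 678 [0.412  0.0079 0.1501] [ 0.374  -0.1256  0.1421] [0.4847 0.1364 0.158 ] ((429.2371520996094, 4.2827911376953125), (259.46630859375, 54.13614273071289), 76.64986419677734)
side grip 276 [ 0.6784 -0.1992  0.1892] [ 0.6642 -0.2082  0.1821] [ 0.695  -0.1861  0.1928] ((679.275146484375, -196.86805725097656), (29.24969482421875, 17.9551944732666), 15.536222457885742)
side bar 436 [ 0.6567 -0.2065  0.1481] [ 0.63   -0.2187  0.1412] [ 0.6948 -0.1921  0.155 ] ((662.0648803710938, -201.94833374023438), (64.35104370117188, 17.67697525024414), 16.471519470214844)
side standgrip 115 [0.6624 0.1784 0.1887] [0.6486 0.1705 0.1821] [0.6763 0.191  0.1934] ((662.32373046875, 180.61289978027344), (20.36263656616211, 27.59636688232422), 87.58810424804688)
side lip 523 [ 0.4559 -0.0202  0.1745] [ 0.427  -0.1286  0.168 ] [0.4912 0.1258 0.1783] ((459.6141662597656, -1.149749755859375), (261.61700439453125, 6.8378143310546875), 76.58480834960938)
side backwall 962 [ 0.425  -0.0142  0.1494] [ 0.3747 -0.1278  0.142 ] [0.4921 0.137  0.1579] ((433.1888427734375, 5.623565673828125), (260.4920349121094, 61.17100143432617), 76.59634399414062)
```

The hanger is the right-hand carrier in the top view: grip at px (443,145), with its bar running down to (435,170). The stand is on the left at (229,137). The lip runs from about (250,240) to (397,287). Depth measurements put the grip top at 0.190 and the lip at 0.175, over 260 mm, which matches the sizes given.

```bash
cat >> h.py <<'E'
YH=np.radians(16.4); YR=np.radians(-13.4)
G=np.array([.6783,-.1982]); L=np.array([.459,-.002])
def ori(yaw,s):
    z=s*np.array([-np.sin(yaw),np.cos(yaw),0]);y=np.array([0,0,-1.]);return np.column_stack([np.cross(y,z),y,z])
GR=L+.031*np.array([np.cos(YR),np.sin(YR)])
E
python3 - <<'E'
from h import *
for s in(1,-1):
    for n,p,y in(('g',[*G,.30],YH),('g',[*G,.153],YH),('r',[*GR,.29],YR),('r',[*GR,.188],YR)):
        q=solver.inverse_kinematics(np.array(p),ori(y,s)); print(s,n,None if q is None else np.round(q,2))
s=env.sense();print(s['t'])
E
```

```text
1 g [-0.19  0.56  0.67  1.38 -0.35  1.32  2.35]
1 g [-0.08  0.65  0.48  1.52 -0.33  1.04  2.34]
1 r [-0.57  0.11  0.56  1.93 -0.06  1.12  1.36]
1 r [-0.48  0.24  0.5   2.04 -0.14  0.9   1.43]
-1 g [-0.31  0.63  0.91  1.39 -0.49  1.36 -0.68]
-1 g [-0.3   0.76  0.86  1.54 -0.61  1.13 -0.59]
-1 r [-0.78  0.12  0.81  1.94 -0.09  1.13 -1.74]
-1 r [-0.78  0.29  0.87  2.06 -0.28  0.92 -1.56]
0.9
```

Run:
```python
from h import *
s=env.sense();env.movel(s['ee_pos']+np.array([0,0,.13]),rate=.25)
q=np.array(env.sense()['joint_positions']);q[0]=.28;q[6]=-1.05
env.goto_joints(q);print(env.sense()['t'],env.sense()['ee_pos'])
env.reach(np.array([*G,.26]),ori(YH,-1))
s=env.sense();print(s['t'],s['ee_pos'],np.round(s['joint_positions'],2),s['wrist_force'])
snap('top','top1.png');snap('side','side1.png')
```

```text
4.7417 [ 0.61523594 -0.20743012  0.34314621]
5.2417 [ 0.67811275 -0.1980003   0.25989093] [ 0.25  0.53 -0.02  1.4   0.01  1.22 -1.05] [ 0.97477462 -0.41923984  0.87085275]
```

```bash
python3 -c "
import cv2,numpy as np
a=cv2.imread('pics/top1.png')[50:250,330:570];b=cv2.imread('pics/side1.png')[180:380,300:540]
cv2.imwrite('pics/c1.png',cv2.resize(np.hstack([a,b]),None,fx=1.6,fy=1.6))"
```

```text
(no output)
```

View pics/c1.png

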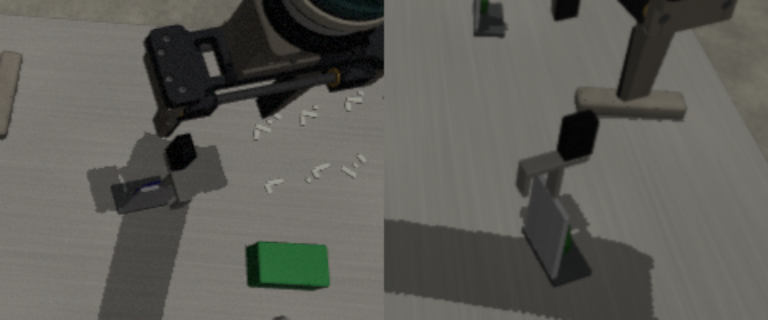

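The side crop at (560,150) confirms this carrier has the hook and tooth. The jaws are open along its y axis, so I'll descend, grip and lift.

```bash
python3 - <<'E'
from h import *
env.movel(np.array([*G,.153]),rate=.12)
s=env.sense();print(s['t'],s['ee_pos'],s['wrist_force'])
effector.grasp(15)
s=env.sense();print(s['t'],s['gripper_width'],s['ee_pos'],s['wrist_force'])
if .010<s['gripper_width']<.022:
    env.movel(np.array([*G,.168]),rate=.06)
    s=env.sense();print(s['t'],s['gripper_width'],s['wrist_force'])
    env.movel(np.array([*G,.25]),rate=.15)
    env.pause(.2)
    s=env.sense();print(s['t'],s['gripper_width'],s['ee_pos'],s['wrist_force'],s['moment'])
    snap('top','top2.png');snap('side','side2.png')
    for c in('top','side'): print(tip_of(c,'hook_mouth'))
E
python3 -c "
import cv2,numpy as np
a=cv2.imread('pics/top2.png')[50:250,330:570];b=cv2.imread('pics/side2.png')[150:350,300:540]
cv2.imwrite('pics/c2.png',cv2.resize(np.hstack([a,b]),None,fx=1.6,fy=1.6))"
```

```text
6.3833 [ 0.67894939 -0.19841358  0.15403112] [ 0.81848712 -0.03809741  0.2970585 ]
7.5167 0.015834179528299613 [ 0.67826438 -0.19819974  0.15297472] [0.12010896 0.40530982 0.82772589]
7.9167 0.015658406781216796 [-0.12527202  0.06839379 -3.26618253]
8.8167 0.016049009645184187 [ 0.67764799 -0.19803305  0.24841273] [-0.5133982  -0.52754307 -4.14514815] [0.0058128  0.11348202 0.05617554]
[{'at': [0.6457, -0.2073, 0.2391], 'score': 0.8}]
[]
```

View pics/c2.png

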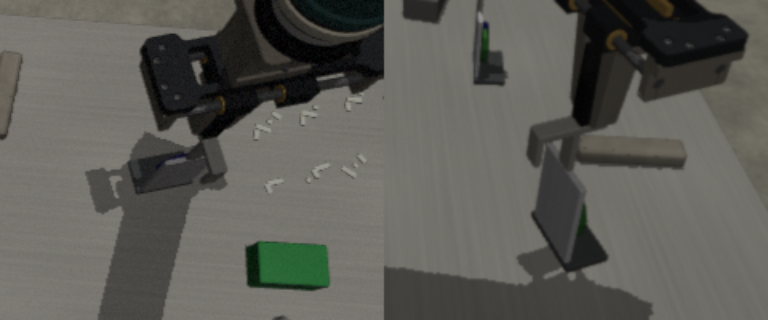

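Run:
```python
from h import *
xr=np.array([np.cos(YR),np.sin(YR)])
env.movel(np.array([*(GR+.07*xr),.26]),frame=ori(YR,-1),rate=.15)
s=env.sense();print(s['t'],s['ee_pos'],np.round(s['joint_positions'],2),s['wrist_force'])
env.movel(np.array([*GR,.26]),rate=.06)
env.pause(.3)
s=env.sense();print(s['t'],s['ee_pos'],s['gripper_width'],s['wrist_force'])
for c in('top','side'):
    p,d=snap(c,c+'3.png');W=world(c,d).reshape(-1,3);R=np.array([[xr[0],xr[1]],[-xr[1],xr[0]]])
    loc=np.c_[(W[:,:2]-L)@R.T,W[:,2]]
    for n,z0,z1 in(('bartop',.249,.262),('tooth',.224,.243),('lip',.170,.180)):
        m=(abs(loc[:,0])<.04 if n!='lip' else abs(loc[:,0])<.012)&(abs(loc[:,1])<(.012 if n!='lip' else .13))&(loc[:,2]>z0)&(loc[:,2]<z1);Q=loc[m]
        if len(Q):print(c,n,len(Q),np.round(np.percentile(Q,[2,50,98],axis=0),4).tolist())
    print(tip_of(c,'hook_mouth')[:2],tip_of(c,'lip_mid')[:2])
a=cv2.imread('pics/top3.png')[150:350,220:460];b=cv2.imread('pics/side3.png')[60:260,180:420]
cv2.imwrite('pics/c3.png',cv2.resize(np.hstack([a,b]),None,fx=1.6,fy=1.6))
```

```text
10.575 [ 0.55749144 -0.0260803   0.2600131 ] [-0.02  0.27  0.01  1.78 -0.    1.09 -1.82] [-0.87009969  0.07374518 -2.03774105]
12.1917 [ 0.48925077 -0.00920668  0.25989951] 0.01609399622381414 [-0.44664791 -0.12866958 -4.1413362 ]
top lip 58 [[-0.0036, 0.1043, 0.1731], [-0.0009, 0.1164, 0.1753], [0.0022, 0.1286, 0.1769]]
[] []
side bartop 244 [[-0.0164, -0.0076, 0.2496], [0.0047, -0.0045, 0.2552], [0.0383, 0.0089, 0.2572]]
side tooth 123 [[-0.0172, -0.0072, 0.2244], [-0.0108, -0.0043, 0.2338], [0.0206, 0.0078, 0.2427]]
side lip 360 [[-0.0028, -0.1278, 0.1704], [0.0013, -0.055, 0.1757], [0.0034, 0.1031, 0.1775]]
[{'at': [0.4578, -0.0038, 0.2483], 'score': 0.73}] [{'at': [0.4545, -0.0046, 0.1753], 'score': 0.85}]
```

View pics/c3.png

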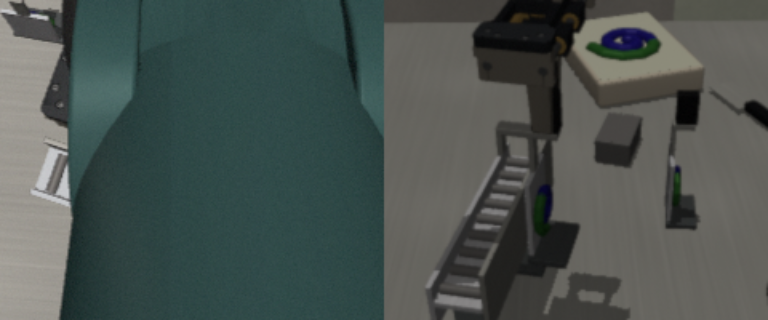

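In the side crop the bar and tooth at (515,135) are above the lip, with the tooth on the channel side. The tooth measures −17 mm across and the lip ±3 mm, so they are aligned. Now I'll lower it, watching the force.

Run:
```python
from h import *
env.movel(np.array([*GR,.198]),rate=.06);env.pause(.3)
s=env.sense();f0=s['wrist_force'];print(s['t'],s['ee_pos'],f0)
z=.198
while z>.182:
    z-=.001; env.movel(np.array([*GR,z]),rate=.02); env.pause(.05)
    s=env.sense(); f=s['wrist_force']; print(round(s['t'],2),round(z,4),np.round(s['ee_pos'],4),np.round(f,2),np.round(s['moment'],2))
    if f[2]-f0[2]>3.5 or np.hypot(*(f-f0)[:2])>6: break
snap('side','side4.png')
b=cv2.imread('pics/side4.png')[60:260,180:420];cv2.imwrite('pics/c4.png',cv2.resize(b,None,fx=3,fy=3))
```

```text
13.975 [ 0.48927706 -0.0091637   0.19822015] [-0.85876287  0.24345156 -2.68118722]
14.28 0.197 [ 0.4891 -0.0092  0.1969] [ 0.37 -0.25 -3.44] [0.01 0.17 0.01]
14.57 0.196 [ 0.4891 -0.0092  0.1959] [-0.22 -0.04 -3.38] [-0.    0.16  0.01]
14.88 0.195 [ 0.4891 -0.0092  0.195 ] [ 0.46 -0.69 -2.18] [-0.04  0.11  0.  ]
15.18 0.194 [ 0.4891 -0.0092  0.194 ] [-0.8  -0.5  -3.18] [-0.    0.1   0.01]
15.47 0.193 [ 0.4891 -0.0092  0.193 ] [-0.05 -0.09 -3.09] [ 0.03  0.1  -0.01]
15.78 0.192 [ 0.4892 -0.0092  0.192 ] [-0.72  0.5  -2.17] [-0.    0.17  0.03]
16.07 0.191 [ 0.4891 -0.0092  0.191 ] [-0.92  0.09 -2.87] [ 0.04  0.16 -0.08]
16.38 0.19 [ 0.4891 -0.0092  0.19  ] [ 0.65  0.25 -3.19] [0.   0.17 0.01]
16.68 0.189 [ 0.4891 -0.0092  0.1889] [-0.32 -0.7  -3.09] [0.02 0.13 0.03]
16.98 0.188 [ 0.4891 -0.0092  0.188 ] [ 0.58 -0.83 -2.74] [ 0.03  0.14 -0.02]
17.27 0.187 [ 0.4896 -0.0093  0.1875] [-0.46  0.86  1.96] [-0.1   0.39  0.01]
```

View pics/c4.png

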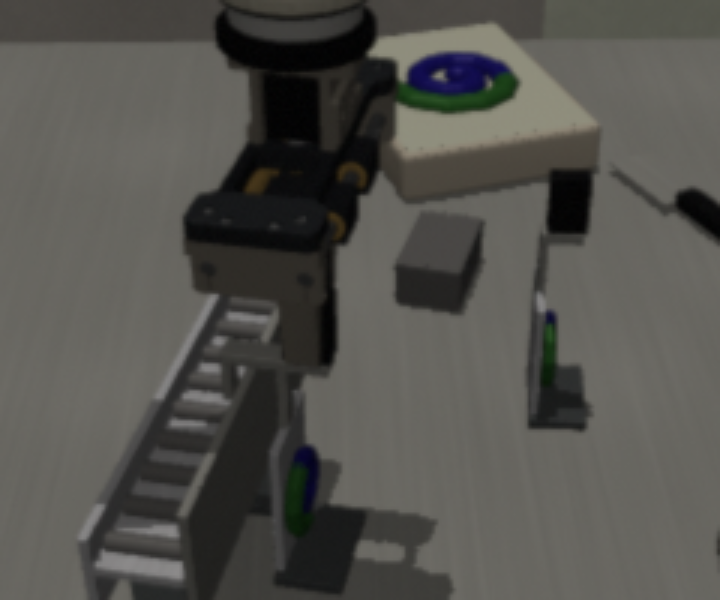

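The lip took the weight at TCP z 0.1875, against 0.188 expected. The tooth shows at (225,375), inside the channel behind the lip. Releasing.

Run:
```python
from h import *
effector.release();env.pause(.4)
s=env.sense();print(s['t'],s['gripper_width'],s['ee_pos'],s['wrist_force'])
snap('side','side5.png')
env.movel(s['ee_pos']+np.array([0,0,.16]),frame=ori(YR,-1),rate=.1)
q=np.array(env.sense()['joint_positions']);q[0]-=.9
env.goto_joints(q);env.pause(.5)
s=env.sense();print(s['t'],s['ee_pos'],s['wrist_force'])
snap('side','side6.png');snap('top','top6.png')
for c in('side','top'):
    for n in('hook_mouth','hanger','stand'):print(c,n,tip_of(c,n)[:2])
a=cv2.imread('pics/top6.png')[50:350,200:460];b=cv2.imread('pics/side6.png')[60:360,180:440]
cv2.imwrite('pics/c6.png',cv2.resize(np.hstack([a,b]),None,fx=1.5,fy=1.5))
print(env.sense()['t'])
```

```text
18.9083 0.0921995697967668 [ 0.48915868 -0.00921804  0.1869889 ] [-0.16475821 -0.50145462 -0.01221291]
22.775 [0.31122295 0.37712031 0.34637615] [-0.02003419 -0.15834862  0.64744941]
side hook_mouth [{'at': [0.467, -0.0049, 0.1771], 'score': 0.94}]
side hanger [{'at': [0.4643, -0.0045, 0.0278], 'score': 0.89}]
side stand [{'at': [0.6621, 0.1795, -0.0003], 'score': 0.56}]
top hook_mouth [{'at': [0.4602, -0.0039, 0.1746], 'score': 0.6}]
top hanger [{'at': [0.4649, -0.005, 0.0275], 'score': 0.75}, {'at': [0.4642, -0.0051, 0.1777], 'score': 0.25}]
top stand [{'at': [0.6599, 0.182, -0.0011], 'score': 0.69}]
23.175
```

View pics/c6.png

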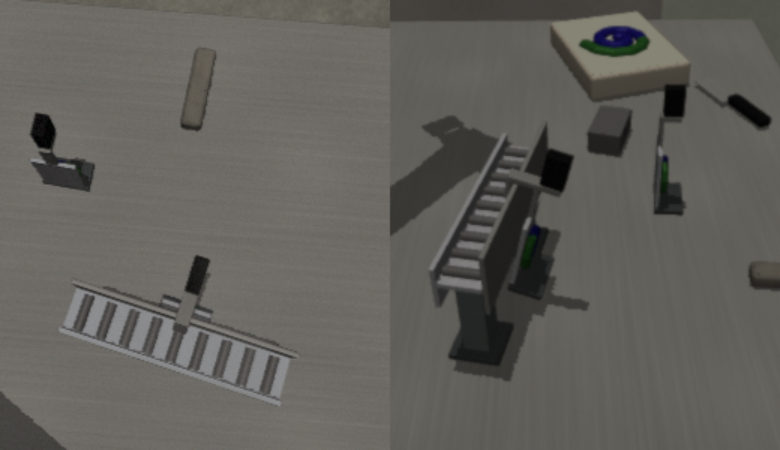

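The carrier hangs on the lip, with its bar crossing it at top crop (187,300), and leans about 10°. The stand hasn't moved. One stillness check, then I hand in.

Run:
```python
from h import *
a=cv2.imread('pics/side6.png').astype(int);env.pause(.8);p,_=snap('side','side7.png');b=cv2.imread('pics/side7.png').astype(int)
print('changed px',(abs(a-b).max(2)>40).sum(), tip_of('side','hanger'),env.sense()['t'])
workorder.finish_job()
```

```text
changed px 0 [{'at': [0.4603, -0.0083, 0.0286], 'score': 0.7}] 24.075
the job is handed in; nothing more can be done
```

The hooked carrier now hangs by itself near the middle of the rail, and I handed the job in at about 24 s of the 40 s allowed.

- **Lift and lowering:** I gripped it by its black block, carried the hook over the lip and lowered it in 1 mm steps. The wrist force showed the lip taking the weight at 0.1875 m, against 0.188 m expected. I let go only after that.
- **Final checks:** The bar was across the lip. The tooth was in the channel just before I let go. The carrier leans about 10°, more or less as the task describes. Two side pictures 0.8 s apart showed no change.
- **Stand:** The carrier without a hook is where it was, within the measuring error of a few mm.
- **Disagreements:** The networks' readings varied by a few mm. The lip came out at x 0.455 from the network and 0.459 from depth; I used the depth value. The hook-mouth readings after release were x 0.460 and 0.467. All of these are within the 10 mm of play. With the carrier over the rail, the arm blocked the top camera, so I checked the alignment with the side camera alone.

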